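# Clip the spice jar into the jar shaker and hold its dial at the third click

### The arm

A 6-joint arm with a two-finger parallel gripper is mounted at the origin on a cart in front of the work surface, level with it; the furniture and walls round the work are solid. World frame = base frame: x ahead of the robot, y to its left, z up, the work surface at z = 0. Lengths are in m, angles in degrees, forces in N, time in s.
With the tool pointing down it reaches from about 0.35 to 0.875 m from the base axis. Payload 4.2 kg.
Tool frame: the origin (TCP) lies at the centre of the arm's flange, where the gripper is bolted on; the fingertips stand 182 mm ahead of it and the grasp point (between the pads) lies 164 mm ahead of it (r.nose_length is the distance from the TCP to the fingertips, in m); z points along the fingers, y is the line along which they close (so a half turn about z gives the same grasp; the last joint's range is limited). The gripper opens to 87 mm and grips with 3 to 60 N. Pads are 19 mm wide; open, the fingers measure 117 mm over their backs; the gripper's body (75 mm by 190 mm) begins 51 mm behind the grasp point.
Start: joints at [-59.611, 22.042, 0.453, 0, -68.411, -14.817], TCP at [0.168, -0.602, 0.405] pointing down, gripper open.
Joint ranges: [-179.83, 179.83], [-69.29, 118.12], [-61.27, 80.66], [-181.25, 117.63], [-171.15, -9.14], [-177.46, 177.46]. Speed limits (degrees/s): [159.86, 159.86, 180, 180, 180, 180].

### API

Orientations are given as a 3x3 rotation matrix whose columns are the frame's x, y, z axes.
In Python, from station import r, vision gives the robot as it stands. The module is installed in compiled form; this text tells all that it offers.
- The arm moves only by the shell command python3 -m creep 'ROWS'. ROWS is JSON, a list of rows, each a list of 7 numbers: the opening, from -1 (shut) to 1 (fully open), then the shift along the tool's x, y, z in mm, then the turn, a rotation vector about the tool's x, y, z in degrees. A call has 1 to 8 rows; each row is the pose to reach, as a shift and turn from the pose commanded when the call began, along the tool's axes at that moment; what a row does not reach only later rows make up. A row lasts 1/12 s, in which the tool goes at most 41.7 mm and 7.16 degrees, less where a joint would pass 70% of its speed; a pose out of reach is approached as far as the arm can. A call with a gripper value outside its range is refused whole. The fingers move at their own pace and stop on an object; the grip force is fixed at half the most. Time passes only in rows, so rows that repeat a pose let the fingers close. It gives the time, the measured TCP pose, the force, the opening and the grip force at its end, in the units of the state.
- r.sense(): the state, without advancing time (a new reading comes with each control period).
- vision.capture(name): name is "side" or "top" or "wrist"; returns (picture, depth): 480x640x3 uint8, red, green, blue; 480x640 float32, m along the optical axis (not along the pixel's ray), 0 where there is no reading.
- vision.camera_model(name): a dict with "vertical_fov" (degrees; the focal length in pixels is half the picture's height over the tangent of half this angle, whatever the lens; pixels are square), "cx", "cy" (the principal point, pixels), "extrinsics" (4x4, takes a point from camera to world coordinates); the wrist camera has in their place "mount" (4x4, takes a point from camera to tool coordinates, whose origin is the TCP and whose axes are the flange's). Camera axes: x right, y down, z forward; pixel columns grow to the right and rows downward; lengths in m; the calibration is good to about 2 mm. A picture is of the moment at which its call begins: read the wrist's pose just before it. camera_model takes no time and is no camera call.
- r.finish_job(): hands the job in; it is judged then, once.
Trained networks look in the newest picture that a camera, given by its name, has taken for a name from the list of things; names that differ only in an ending like _2 or _b are one class to them, and where a whole thing is asked for, a point or a joint stands for the part that bears it (a point fixed in the world has none). Each returns a list of dicts, best first, with "conf" (0 to 1); they miss things now and then, are a little off and sometimes report something else, mostly with a low value. They report only what shows in the picture. A call takes as long as a camera call. They do not tell look-alikes from the thing itself.
- vision.find_in(camera, thing): "uv" ([column, row] in pixels, amid what is visible of it).
- vision.cut_out(camera, thing): "region" (480x640 bool, what is visible of it) and "uv" ([column, row] in pixels, amid what is visible of it).
The state is a dict: "time_s": time; "joints": joint angles; "joint_velocities": joint speeds; "effort": joint torques, N m; "tcp_pos": TCP position; "ee_rot": TCP orientation; "wrist_force": force on the tool from outside, world axes, zero at the start; "moment": the same for the moment, N m; "gripper_width": opening from 0.0 (shut) to 1.0 (fully open); "gripper_force": force on a finger pad.
Only numpy, scipy, OpenCV 4.12 (cv2) and the standard library are available. Lean on these libraries where they do the work, as an engineer would, in place of code of your own. Each camera call takes 0.05 s, during which the arm holds its last target. There are 200 camera calls.

### The job

Slide the spice jar, upright and low over the deck of the grey jar shaker, into its sprung clip until it is fully home and the orange jaws have closed round it, then let go of it. After that turn the shaker's red dial clockwise to its third click stop, not as far as the fourth, and keep holding it there, because the dial springs back when let go: you finish while still holding the dial at the third stop. Leave the other things on the counter undisturbed.

Things in the scene. Friction and masses are not known exactly. Their poses are not given: they have to be found in the camera images.
- jar_mid (a point): centre, half-way up, of the spice jar: an upright round jar 41 mm across and 105 mm tall, 110 g, with a black cap and a white and blue label, z up along its axis; it stands loose on the counter. It can be gripped round its upper part or cap (anything from 65 to 100 mm above its foot), which stays above the clip. It is the only spice jar.
- shaker: the jar shaker, a fixed appliance: aluminium deck 150 x 300 mm and 12 mm thick, sprung clip on its left half, grey dial housing (top 60 mm above the counter) on its right half. Origin on the counter; x points from its open front to its back, y to its left, z up. Deck from x = -55 to +95 mm.
- clip_seat (a point): point on the deck (12 mm above the counter) where the jar's axis stands when fully home in the clip; axes as shaker. The jar goes in level from the front, along the shaker's +x (start 70 mm or more before this point), its foot 1 to 4 mm above the deck; two rubber posts behind the seat stop it. Nothing of the clip stands higher than 53 mm above the counter.
- jaw_left (a joint): swing of the left sprung jaw, rad: 0 shut (empty clip), about 0.03 closed on a jar that is home, about 0.13 while the jar passes; at most 0.45. The jaws have orange lips at the front, 25 mm apart at rest; pushing the jar between them (2 to 8 N in all) opens them, and they spring shut round its front.
- jaw_right (a joint): swing of the right sprung jaw, same meaning
- dial_grip (a point): point on the dial's upright axis at the height to grip it (92 mm above the counter). The dial is a black disc 60 mm across (top 68 mm above the counter) with an upright red bar on it, 14 mm thick, 48 mm long, top 103 mm above the counter. At home the bar lies along the shaker's x, its white-marked end to the front. Axes turn with the dial.
- dial (a joint): turn of the dial, rad, growing clockwise seen from above: 0 home (green dot), click stops every 0.40 (white dots), so the third stop is at 1.20; travel ends at 2.1. A spring of 0.06 to 0.10 N m turns it back home when let go; the clicks add a ripple of about 0.055 N m: stiffer on leaving a stop, giving way on coming into the next.
- honey_jar: bystander: jar with a red lid, 59 mm across, 85 mm tall; origin under its centre
- mustard_jar: bystander: jar with a green lid, 57 mm across, 80 mm tall; origin under its centre
- mug: bystander: white mug, 82 mm across, 94 mm tall, handle at the side; origin under its centre
- teaspoon: bystander: steel teaspoon 130 mm long, lying flat
Not all that is in view belongs to the job. Leave any purple or turquoise look-alike of the part that bears jar_mid alone.

How it is judged (in metres and radians):
On the way, in this order (a step that is already met when the one before it is completed fails the run):
1. the spice jar is home in the clip, upright on the deck, both jaws closed round it, and let go, with the dial still at home (horizontal distance between jar_mid and clip_seat below 0.006 m and height (world z) of jar_mid between 0.058 and 0.0725 m and angle between jar_mid's own z axis and vertical below 0.1 rad and value of joint each of jaw_left, jaw_right below 0.08 rad and contact force between the fingers and spice_jar below 0.1 N and value of joint dial below 0.15 rad), for 0.2 s.
2. the dial is at its third click stop, the jar still in the clip (horizontal distance between jar_mid and clip_seat below 0.006 m and height (world z) of jar_mid between 0.058 and 0.0725 m and angle between jar_mid's own z axis and vertical below 0.1 rad and value of joint each of jaw_left, jaw_right below 0.08 rad and value of joint dial between 1.07 and 1.33 rad), for 0.2 s.
At the end, for the whole second after the job is handed in: The jar's axis is within 6 mm of the seat, its foot no more than 8 mm above the deck (and not more than 6 mm lower), upright within 0.1 rad, both jaws below 0.08 rad, the jar not touched by the fingers; the fingers hold the dial (more than 1 N) at rest within 0.13 rad of the third stop (1.20 rad) (all of step 2 and contact force between the fingers and spice_jar below 0.1 N and velocity of joint dial between -0.1 and 0.1 rad/s and contact force between the fingers and dial above 1 N); the arm keeps its last pose, push and grip.
It fails at once if the dial is turned as far as the fourth stop (value of joint dial above 1.5 rad).
It fails at once if one of the other jars or the mug is pushed more than 3 cm or knocked over (distance of any of honey_jar, mustard_jar, mug from where it was at the start of the episode above 0.03 m or angle between any of honey_jar, mustard_jar, mug's own z axis and vertical above 0.5 rad).
It fails at once if the teaspoon is pushed more than 3 cm (distance of teaspoon from where it was at the start of the episode above 0.03 m).
It also fails if it takes over 61 s, if anything falls off the work surface, if the arm or the gripper's body presses on something with over 40 N, if the wrist force passes 120 N, or if a joint passes its speed limit or range.

## Working session

There is one attempt and no reset: what is moved stays moved. The work goes in short steps, Python scripts to look and compute and a shell command to move; the robot and the scene stay as the last step left them, time stands still between calls to the robot, and variables do not carry over. Pictures are saved under pics/ and viewed, at most 12 in all, crops included, and the job is handed in when it is done.

```bash
mkdir -p pics
cat > h.py <<'E'
import numpy as np, cv2
from station import r, vision
def K(c):
    m=vision.camera_model(c); f=240/np.tan(np.radians(m["vertical_fov"]/2)); return m,f
def cloud(c,d):
    m,f=K(c); v,u=np.mgrid[0:480,0:640]
    P=np.stack([(u-m["cx"])/f*d,(v-m["cy"])/f*d,d,np.ones_like(d)],-1)
    if "extrinsics" in m: T=np.array(m["extrinsics"])
    else:
        s=r.sense(); E=np.eye(4); E[:3,:3]=s["ee_rot"]; E[:3,3]=s["tcp_pos"]; T=E@np.array(m["mount"])
    W=(P@T.T)[...,:3]; W[d<=0]=np.nan; return W
def save(n,p): cv2.imwrite(f"pics/{n}.png",p[...,::-1])
E
python3 - <<'E'
from h import *
ims=[]
for c in ("top","side"):
    p,d=vision.capture(c); W=cloud(c,d); np.save(c+"W.npy",W); save(c+"_full",p)
    for t in ("jar_mid","shaker","clip_seat","dial_grip","dial","jaw_left","jaw_right","honey_jar","mustard_jar","mug","teaspoon"):
        try:
            for o in vision.find_in(c,t)[:3]:
                u,v=np.round(o["uv"]).astype(int); print(c,t,(u,v),round(o["conf"],2),W[v,u].round(3))
        except Exception as e: print(c,t,e)
s=r.sense(); print(s)
E
```

```text
top jar_mid (np.int64(227), np.int64(206)) 0.69 [0.617 0.279 0.102]
top jar_mid (np.int64(358), np.int64(303)) 0.6 [ 0.331 -0.109  0.001]
top jar_mid (np.int64(183), np.int64(192)) 0.58 [0.659 0.408 0.105]
top shaker (np.int64(324), np.int64(228)) 0.82 [ 0.563 -0.006  0.013]
top clip_seat (np.int64(322), np.int64(230)) 0.92 [0.558 0.    0.009]
top dial_grip (np.int64(349), np.int64(239)) 0.73 [ 0.516 -0.076  0.105]
top dial (np.int64(350), np.int64(238)) 0.7 [ 0.519 -0.079  0.106]
top jaw_left (np.int64(284), np.int64(228)) 0.62 [0.565 0.119 0.01 ]
top jaw_left (np.int64(202), np.int64(220)) 0.28 [0.58  0.358 0.077]
top jaw_right (np.int64(305), np.int64(228)) 0.51 [0.558 0.052 0.047]
top honey_jar (np.int64(237), np.int64(270)) 0.85 [0.43  0.251 0.082]
top mustard_jar (np.int64(414), np.int64(267)) 0.59 [ 0.435 -0.268  0.081]
top mug (np.int64(454), np.int64(202)) 0.84 [ 0.644 -0.418  0.007]
top teaspoon (np.int64(360), np.int64(298)) 0.72 [ 0.346 -0.115  0.009]
side jar_mid (np.int64(180), np.int64(319)) 0.98 [0.659 0.445 0.084]
side jar_mid (np.int64(235), np.int64(287)) 0.93 [0.6
[... 775 characters left out ...]
1473e+01, -1.48168162e+01]), 'joint_velocities': array([ 0.09514509, -0.02192683, -0.14772893,  0.07939269,  0.00669998,
        0.01752599]), 'effort': array([ 3.31958945e-04, -3.90471911e+01,  1.87623453e+01,  4.22458425e+00,
        1.54296099e-02, -6.50219999e-05]), 'tcp_pos': array([ 0.1678209 , -0.60201876,  0.40472988]), 'ee_rot': array([[-9.63283839e-01, -2.68485093e-01, -3.71061728e-05],
       [-2.68485095e-01,  9.63283836e-01,  7.06622006e-05],
       [ 1.67720290e-05,  7.80302102e-05, -9.99999997e-01]]), 'wrist_force': array([-0.76232109, -0.25921506,  0.82052401]), 'moment': array([-0.05968103, -0.00574379, -0.03316472]), 'gripper_force': 0.0, 'gripper_width': 1.001393787714252}
```

View pics/top_full.png

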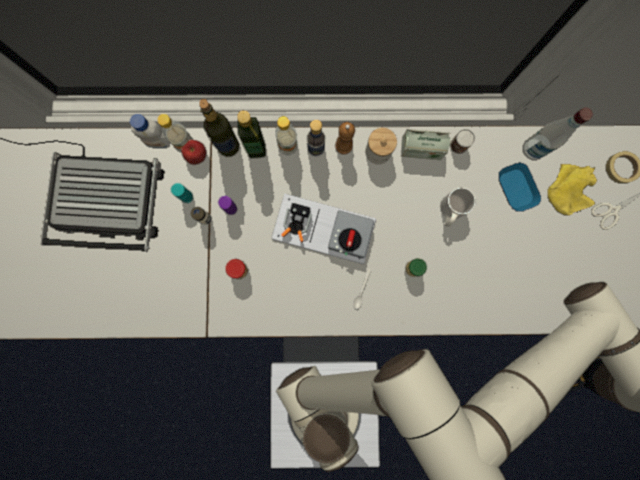

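View pics/side_full.png

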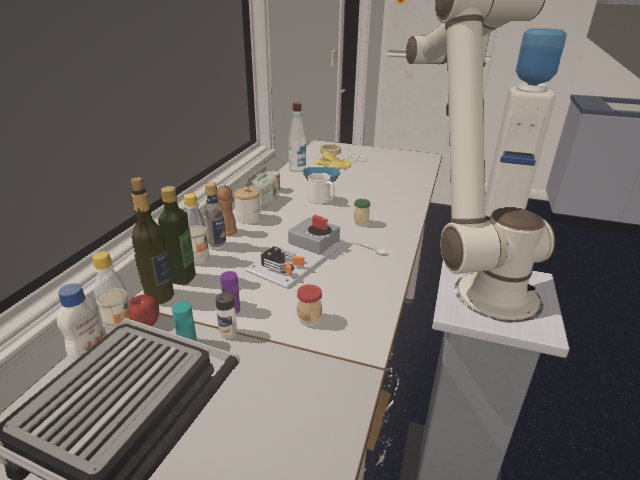

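Candidates for the jar (top view): turquoise jar (181,193), purple jar (228,205), black-capped jar (201,215). The black cap fits the description, so I'll check it in a close crop and get rough positions.

Run:
```python
from h import *
p=cv2.imread("pics/top_full.png"); q=cv2.imread("pics/side_full.png")
a=cv2.resize(q[270:350,170:270],(500,400),interpolation=3); b=cv2.resize(p[190:270,265:385],(600,400),interpolation=3)[:,:]
cv2.imwrite("pics/crop1.png",np.hstack([cv2.resize(a,(375,300)),cv2.resize(b,(425,283)) if 0 else cv2.resize(b,(425,300))]))
W=np.load("topW.npy"); Q=np.load("sideW.npy")
for nm,C,(u0,u1,v0,v1) in(("top",W,(190,212,203,225)),("side",Q,(214,240,292,340))):
    X=C[v0:v1,u0:u1].reshape(-1,3); X=X[X[:,2]>.098]; X=X[X[:,2]<.115]; print(nm,len(X),np.median(X,0),X.min(0),X.max(0))
x=W[190:270,265:385].reshape(-1,3)
R=cv2.minAreaRect(x[(x[:,2]>.006)&(x[:,2]<.11)][:,:2].astype(np.float32)*1000); print(R)
red=(p[...,2]>150)&(p[...,1]<80)&(p[...,0]<80); red[:, :330]=0;red[:,370:]=0;red[:220]=0;red[255:]=0
X=W[red]; X=X[X[:,2]>.09]; print("bar",len(X),X.mean(0),cv2.minAreaRect(X[:,:2].astype(np.float32)*1000))
```

```text
top 155 [0.59560569 0.36502987 0.10573718] [0.57623729 0.34634882 0.09845856] [0.61444898 0.38703428 0.1134108 ]
side 192 [0.59282335 0.37188806 0.10316118] [0.57400445 0.34960339 0.09810429] [0.61267238 0.38946253 0.10624592]
((560.9549560546875, -8.051956176757812), (375.5168151855469, 250.35226440429688), 89.54478454589844)
bar 41 [ 0.52493856 -0.0814221   0.10405828] ((522.1652221679688, -80.821044921875), (10.34208869934082, 38.91950225830078), 73.65089416503906)
```

View pics/crop1.png

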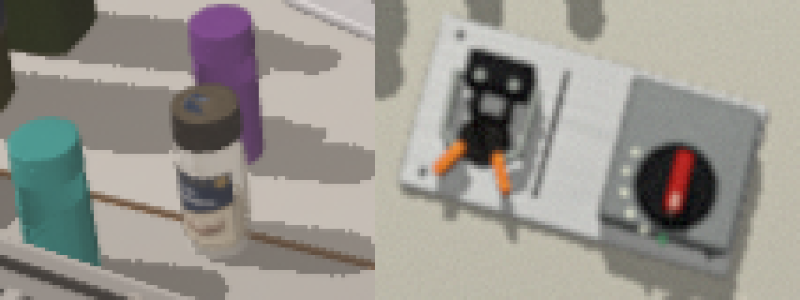

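The crop shows the black-capped jar with its white and blue label at (207,165), so that's the one. The shaker's orange lips point to the image bottom (front). Next I'll work out a wrist-camera view of the shaker.

```bash
cat >> h.py <<'E'
def go(x,y,z,ya):
    """shift (mm, tool axes) and turn about tool z (deg) to bring TCP to x,y,z (m) pointing down with tool y at world angle ya"""
    s=r.sense(); R=np.array(s["ee_rot"]); d=R.T@(np.array([x,y,z])-s["tcp_pos"])*1000
    a=np.degrees(np.arctan2(R[1,1],R[0,1])); t=-((ya-a+180)%360-180)
    print("shift",d.round(1),"turn_z",round(t,1),"from",np.array(s["tcp_pos"]).round(4),"yaw",round(a,1),"t",round(s["time_s"],2))
E
python3 - <<'E'
from h import *
m,f=K("wrist"); print(f,m["cx"],m["cy"],np.array(m["mount"]).round(3))
go(0.50,0.0,0.405,165)
E
```

```text
413.3971840282359 324.68876318749824 238.97421201604075 [[ 0.    -0.959 -0.283  0.078]
 [ 1.    -0.     0.    -0.001]
 [-0.    -0.283  0.959  0.021]
 [ 0.     0.     0.     1.   ]]
shift [-4.816e+02  4.907e+02 -2.000e-01] turn_z -59.4 from [ 0.1678 -0.602   0.4047] yaw 105.6 t 1.2
```

```bash
python3 -c "
from h import *
go(0.55,0.05,0.405,165)"
```

```text
shift [-5.432e+02  5.255e+02 -2.000e-01] turn_z -59.4 from [ 0.1678 -0.602   0.4047] yaw 105.6 t 1.2
```

```bash
python3 -m creep '[[1,-540,525,0,0,0,-59],[1,-540,525,0,0,0,-59],[1,-540,525,0,0,0,-59],[1,-540,525,0,0,0,-59],[1,-540,525,0,0,0,-59],[1,-540,525,0,0,0,-59],[1,-540,525,0,0,0,-59],[1,-540,525,0,0,0,-59]]'
python3 -c "
from h import *
go(0.55,0.05,0.405,165)"
```

```text
time_s: 1.87
tcp_pos: [0.3361, -0.3122, 0.4051]
ee_rot: [[-0.289, -0.957, 0.001], [-0.957, 0.289, -0.0], [0.0, -0.001, -1.0]]
wrist_force: [1.0, 1.0, 0.8]
gripper_width: 0.997
gripper_force: 0.0
shift [-4.086e+02 -1.002e+02  1.000e-01] turn_z -1.8 from [ 0.3361 -0.3122  0.4051] yaw 163.2 t 1.87
```

```bash
python3 -m creep '[[1,-409,-100,0,0,0,-2],[1,-409,-100,0,0,0,-2],[1,-409,-100,0,0,0,-2],[1,-409,-100,0,0,0,-2],[1,-409,-100,0,0,0,-2],[1,-409,-100,0,0,0,-2],[1,-409,-100,0,0,0,-2],[1,-409,-100,0,0,0,-2]]'
python3 -m creep '[[1,-82,-20,0,0,0,0],[1,-82,-20,0,0,0,0],[1,-82,-20,0,0,0,0],[1,-82,-20,0,0,0,0]]'
python3 - <<'E'
from h import *
go(0.55,0.05,0.405,165)
p,d=vision.capture("wrist"); W=cloud("wrist",d); save("w1",p); np.save("w1.npy",W)
for t in ("shaker","dial_grip","jaw_left","jaw_right"):
    for o in vision.cut_out("wrist",t)[:2]:
        u,v=np.round(o["uv"]).astype(int); X=W[o["region"]]; print(t,(u,v),round(o["conf"],2),o["region"].sum(),np.nanmedian(X,0).round(4),W[v,u].round(3))
m=(W[...,2]>.006)&(W[...,2]<.018); X=W[m]; print(cv2.minAreaRect(X[:,:2].astype(np.float32)*1000))
E
```

```text
time_s: 2.53
tcp_pos: [0.5072, -0.0258, 0.4052]
ee_rot: [[-0.26, -0.966, 0.001], [-0.966, 0.26, 0.0], [-0.0, -0.001, -1.0]]
wrist_force: [-0.0, -0.6, -0.7]
gripper_width: 1.002
gripper_force: 0.0
time_s: 2.87
tcp_pos: [0.5482, 0.0481, 0.4041]
ee_rot: [[-0.258, -0.966, -0.001], [-0.966, 0.258, -0.0], [0.0, 0.001, -1.0]]
wrist_force: [-0.3, -0.5, -0.7]
gripper_width: 0.999
gripper_force: 0.0
shift [-2.3 -1.2 -0.9] turn_z 0.0 from [0.5482 0.0481 0.4041] yaw 165.0 t 2.87
shaker (np.int64(297), np.int64(147)) 0.78 51261 [ 0.5576 -0.0129  0.0342] [ 0.557 -0.011  0.01 ]
dial_grip (np.int64(319), np.int64(43)) 0.68 5807 [ 0.5185 -0.0768  0.0673] [ 0.519 -0.075  0.09 ]
jaw_left (np.int64(320), np.int64(289)) 0.86 1641 [0.5665 0.1091 0.0432] [0.57  0.115 0.036]
jaw_right (np.int64(323), np.int64(221)) 0.63 1536 [0.5485 0.0515 0.0442] [0.55  0.052 0.045]
((657.273681640625, -18.925567626953125), (272.0419006347656, 344.96826171875), 74.30532836914062)
```

View pics/w1.png

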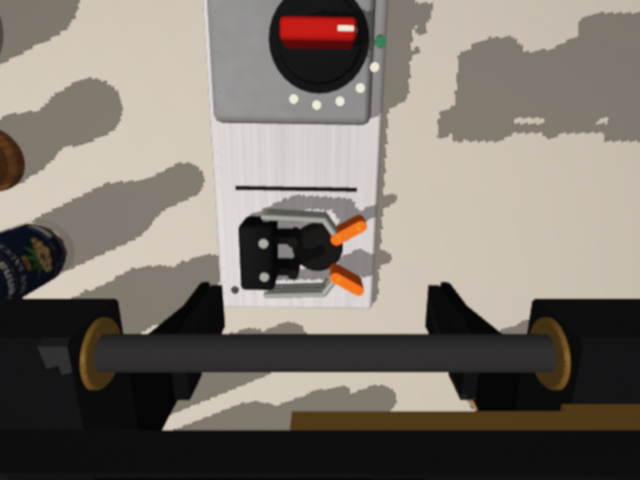

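Wrist view: red bar at (318,30), the third white dot counting from the green one at about (340,101), orange lips at (349,231) and (347,280), black seat disc at (318,246). I'll work out metric fits.

```bash
cat > fit.py <<'E'
from h import *
def ray(pose,uv,z):
    m,f=K("wrist"); T=pose@np.array(m["mount"]); uv=np.atleast_2d(uv).astype(float)
    D=np.c_[(uv[:,0]-m["cx"])/f,(uv[:,1]-m["cy"])/f,np.ones(len(uv))]@T[:3,:3].T
    return T[:3,3]+D*((z-T[2,3])/D[:,2])[:,None]
def pose():
    s=r.sense(); E=np.eye(4); E[:3,:3]=s["ee_rot"]; E[:3,3]=s["tcp_pos"]; return E
E
python3 - <<'E'
from fit import *
p=cv2.imread("pics/w1.png"); W=np.load("w1.npy"); E=pose()
hsv=cv2.cvtColor(p,cv2.COLOR_BGR2HSV).astype(int)
print("deck z",np.nanmedian(W[140:175,240:350,2]),"counter z",np.nanmedian(W[200:240,500:600,2]))
# deck edges by gradient of gray
g=cv2.GaussianBlur(cv2.cvtColor(p,6),(3,3),0).astype(float)
A={}
for nm,rows,c0,c1 in(("back",range(135,270),200,235),("front",range(130,200),365,400)):
    pts=[]
    for v in rows:
        z=W[v,c0:c1,2]; ok=z>.006
        idx=np.where(ok)[0]
        if len(idx): pts.append((c0+(idx[0]-.5 if nm=="back" else idx[-1]+.5),v))
    X=ray(E,pts,.012)[:,:2].astype(np.float32); l=cv2.fitLine(X,cv2.DIST_HUBER,0,.001,.001).ravel(); print(nm,l,np.degrees(np.arctan2(l[1],l[0]))); A[nm]=l
n=np.array([-A["back"][1],A["back"][0]]); print("width",(A["front"][2:]-A["back"][2:])@n)
o=(hsv[...,0]>5)&(hsv[...,0]<20)&(hsv[...,1]>190)&(hsv[...,2]>140); o[:200]=0;o[300:]=0;o[:,:320]=0;o[:,380:]=0
nn,L,st,ce=cv2.connectedComponentsWithStats(o.astype(np.uint8))
for i in range(1,nn):
    if st[i,4]>40: print("lip",ce[i].round(1),st[i],np.nanmedian(W[L==i],0).round(4),[ray(E,ce[i],z)[0].round(4) for z in(.045,)])
red=((hsv[...,0]<8)|(hsv[...,0]>172))&(hsv[...,1]>170)&(hsv[...,2]>90); red[70:]=0
top=red&(W[...,2]>.095); v,u=np.where(top); X=W[top]; print("bar",len(X),X.mean(0).round(4),cv2.minAreaRect(X[:,:2].astype(np.float32)*1000))
blk=(hsv[...,2]<45); blk[:222]=0; blk[272:]=0; blk[:,300:]&=True; blk[:,:235]=0; blk[:,345:]=0
cv2.imwrite("pics/clipcrop.png",cv2.resize(p[195:310,215:395],(800,511),interpolation=2))
disk=ray(E,(319,246),.012); print("disk",disk, W[246,319],W[240:253,300:335:5,2].round(3)[::4])
for uv in((263,243),(263,277)): print("post?",uv,W[uv[1],uv[0]])
E
```

```text
deck z 0.011065554102827946 counter z -0.0008905904286115596
back [0.27746588 0.9607355  0.64335364 0.01571001] 73.89098
front [0.27617377 0.96110773 0.490591   0.0213111 ] 73.96802
width 0.14831862
lip [347.8 232.2] [331 220  35  26 402] [0.5325 0.0662 0.0461] [array([0.5323, 0.0651, 0.045 ])]
lip [346.3 282.7] [331 272  32  23 338] [0.5449 0.1104 0.046 ] [array([0.5449, 0.1096, 0.045 ])]
bar 1759 [ 0.5195 -0.0811  0.1017] ((517.9683227539062, -81.3322525024414), (13.906402587890625, 47.5416259765625), 74.13037872314453)
disk [[0.56238468 0.08039146 0.012     ]] [0.56253041 0.08226808 0.01107037] [[0.012 0.012 0.012 0.012 0.011 0.012 0.012]
 [0.013 0.011 0.013 0.011 0.013 0.012 0.013]
 [0.012 0.012 0.013 0.012 0.01  0.012 0.012]
 [0.012 0.012 0.012 0.012 0.01  0.012 0.012]]
post? (263, 243) [0.60320916 0.05522583 0.05229902]
post? (263, 277) [0.61243186 0.08442919 0.05204705]
```

View pics/clipcrop.png

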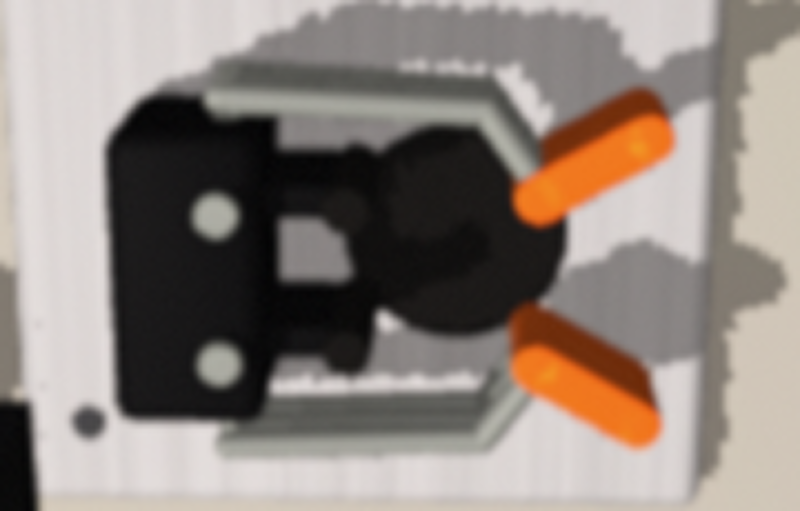

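The crop shows the seat disc at about (318,247) in full-image pixels, with the jaw pair symmetric about it. That puts the seat near (0.5635, 0.081) and shaker x at -16°. Now over to the jar.

Run:
```python
from h import *
go(.579,.335,.405,164)
for n in("top","side"):
    W=np.load(n+"W.npy").reshape(-1,3); d=W[:,:2]-[.594,.368]; a=np.array([np.cos(np.radians(164)),np.sin(np.radians(164))]); b=np.array([a[1],-a[0]])
    m=(abs(d@a)<.115)&(abs(d@b)<.06)&(W[:,2]>.03)&(np.hypot(*d.T)>.03); X=W[m]; print(n,len(X),X[:,2].max() if len(X) else 0, X[::max(1,len(X)//12)].round(3).tolist())
```

```text
shift [-2.884e+02  4.510e+01  1.000e-01] turn_z 0.8 from [0.5468 0.0449 0.405 ] yaw 164.8 t 3.12
top 105 0.11152135866186152 [[0.674, 0.406, 0.092], [0.674, 0.407, 0.067], [0.661, 0.408, 0.095], [0.658, 0.408, 0.095], [0.653, 0.41, 0.106], [0.668, 0.405, 0.04], [0.664, 0.407, 0.044], [0.661, 0.407, 0.044], [0.659, 0.407, 0.035], [0.639, 0.301, 0.111], [0.636, 0.304, 0.11], [0.631, 0.305, 0.105], [0.625, 0.305, 0.105], [0.615, 0.301, 0.111]]
side 203 0.1052985093025286 [[0.646, 0.294, 0.102], [0.629, 0.3, 0.104], [0.63, 0.307, 0.103], [0.62, 0.306, 0.102], [0.613, 0.306, 0.1], [0.634, 0.307, 0.091], [0.621, 0.312, 0.094], [0.613, 0.304, 0.088], [0.634, 0.305, 0.078], [0.622, 0.307, 0.079], [0.612, 0.302, 0.075], [0.626, 0.307, 0.069], [0.61, 0.302, 0.064]]
```

```bash
python3 -m creep '[[1,-288,45,0,0,0,1],[1,-288,45,0,0,0,1],[1,-288,45,0,0,0,1],[1,-288,45,0,0,0,1],[1,-288,45,0,0,0,1],[1,-288,45,0,0,0,1],[1,-288,45,0,0,0,1],[1,-288,45,0,0,0,1]]'
python3 -m creep '[[1,0,0,0,0,0,0],[1,0,0,0,0,0,0],[1,0,0,0,0,0,0],[1,0,0,0,0,0,0]]'
python3 - <<'E'
from fit import *
for i in range(3):
    E=pose(); print(E[:3,3].round(4)); p,d=vision.capture("wrist")
    W=cloud("wrist",d)
np.save("w2.npy",W); np.save("E2.npy",E); save("w2",p)
for o in vision.cut_out("wrist","jar_mid")[:4]:
    X=W[o["region"]]; print(o["uv"],o["conf"],np.nanmedian(X,0).round(4), p[o["region"]].mean(0).round())
E
```

```text
time_s: 3.78
tcp_pos: [0.5794, 0.3409, 0.4036]
ee_rot: [[-0.274, -0.962, 0.001], [-0.962, 0.274, 0.001], [-0.002, -0.001, -1.0]]
wrist_force: [0.3, -1.6, -0.4]
gripper_width: 0.999
gripper_force: 0.0
time_s: 4.12
tcp_pos: [0.5793, 0.334, 0.4054]
ee_rot: [[-0.28, -0.96, 0.0], [-0.96, 0.28, 0.0], [-0.0, -0.0, -1.0]]
wrist_force: [0.1, 0.2, 0.4]
gripper_width: 1.001
gripper_force: 0.0
[0.5793 0.334  0.4054]
[0.5793 0.3341 0.4055]
[0.5793 0.3343 0.4054]
[260.0, 326.7] 0.7 [0.6599 0.4148 0.0609] [ 31. 109. 101.]
[319.1, 263.3] 0.67 [0.5922 0.3574 0.1035] [83. 74. 61.]
[247.5, 184.0] 0.66 [0.6213 0.2855 0.1038] [112.  51. 132.]
```

View pics/w2.png

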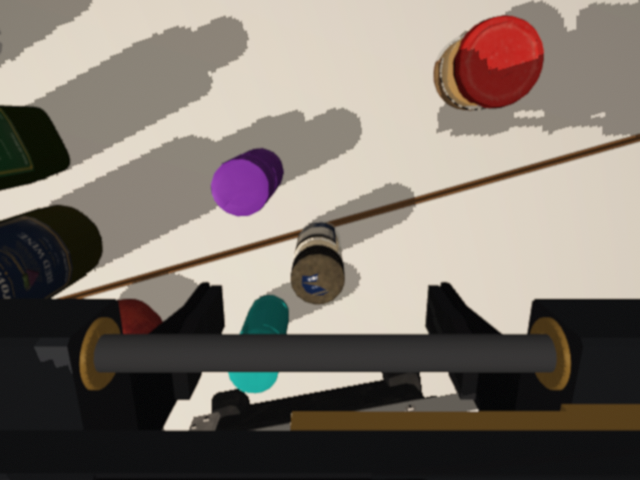

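In the picture the black cap of the jar is at (318,280), the purple jar at (245,185), turquoise at (262,340). I'll compute the cap centre from the settled pose.

Run:
```python
from fit import *
W=np.load("w2.npy"); E=np.load("E2.npy")
m=np.zeros((480,640),bool); m[235:310,280:360]=1; m&=(W[...,2]>.098)&(W[...,2]<.115)
v,u=np.where(m); (c,rad)=cv2.minEnclosingCircle(np.c_[u,v].astype(np.float32)); X=W[m]
z=np.median(X[:,2]); print(c,rad,"z",z,ray(E,c,.105),ray(E,c,z),"diam",2*rad*(.405-.105-.02)/413)
e=cv2.minEnclosingCircle(X[:,:2].astype(np.float32)*1000); print(e,X.mean(0))
print("counter",np.nanmedian(W[380:400,520:600,2]),np.nanmedian(W[180:230,400:600,2]))
P=ray(E,c,.105)[0]; go(P[0],P[1],.300,164); go(P[0],P[1],.248,164)
```

```text
(316.89215087890625, 277.0) 27.411849975585938 z 0.10420387294476277 [[0.59427667 0.36428091 0.105     ]] [[0.59438118 0.3645811  0.10420387]] diam 0.03716861013638772
((594.5255126953125, 366.24517822265625), 20.299938201904297) [0.59434168 0.36494591 0.10401329]
counter 0.3119050291716841 -0.0012066408611102197
shift [-32.4  -6.2 105.2] turn_z -0.2 from [0.5792 0.3348 0.4052] yaw 163.8 t 4.32
shift [-32.4  -6.2 157.2] turn_z -0.2 from [0.5792 0.3348 0.4052] yaw 163.8 t 4.32
```

```bash
python3 -m creep '[[1,-32,-6,0,0,0,0],[1,-32,-6,30,0,0,0],[1,-32,-6,60,0,0,0],[1,-32,-6,90,0,0,0],[1,-32,-6,110,0,0,0],[1,-32,-6,130,0,0,0],[1,-32,-6,145,0,0,0],[1,-32,-6,155,0,0,0]]'
python3 -m creep '[[1,0,0,0,0,0,0],[1,0,0,0,0,0,0],[1,0,0,0,0,0,0],[1,0,0,0,0,0,0]]'
python3 -c "
from h import *
go(.5944,.3648,.248,164)"
```

```text
time_s: 4.98
tcp_pos: [0.5935, 0.3642, 0.2476]
ee_rot: [[-0.278, -0.96, -0.002], [-0.96, 0.278, -0.002], [0.002, 0.002, -1.0]]
wrist_force: [-0.6, -0.2, -0.2]
gripper_width: 1.001
gripper_force: 0.0
time_s: 5.32
tcp_pos: [0.5942, 0.3651, 0.2515]
ee_rot: [[-0.278, -0.961, 0.002], [-0.961, 0.278, 0.002], [-0.002, -0.002, -1.0]]
wrist_force: [-0.4, 0.0, 0.1]
gripper_width: 1.0
gripper_force: 0.0
shift [ 0.2 -0.3  3.5] turn_z -0.1 from [0.5942 0.3651 0.2515] yaw 163.9 t 5.32
```

```bash
python3 -m creep '[[0.3,0,0,2,0,0,0],[0,0,0,2,0,0,0],[-0.2,0,0,2,0,0,0],[-1,0,0,2,0,0,0],[-1,0,0,2,0,0,0],[-1,0,0,2,0,0,0],[-1,0,0,2,0,0,0],[-1,0,0,2,0,0,0]]'
python3 -m creep '[[-1,0,0,0,0,0,0],[-1,0,0,0,0,0,0],[-1,0,0,-10,0,0,0],[-1,0,0,-25,0,0,0],[-1,0,0,-50,0,0,0],[-1,0,0,-80,0,0,0],[-1,0,0,-80,0,0,0],[-1,0,0,-80,0,0,0]]'
python3 -c "
from h import *
s=r.sense();print(s['gripper_width'],s['gripper_force'],s['tcp_pos'],s['wrist_force'])
p,d=vision.capture('wrist'); save('w3',p)"
```

```text
time_s: 5.98
tcp_pos: [0.5938, 0.3649, 0.2478]
ee_rot: [[-0.278, -0.961, 0.0], [-0.961, 0.278, -0.0], [0.0, -0.0, -1.0]]
wrist_force: [-0.4, -0.0, 0.1]
gripper_width: 0.478
gripper_force: 0.0
time_s: 6.65
tcp_pos: [0.594, 0.365, 0.331]
ee_rot: [[-0.278, -0.961, 0.004], [-0.961, 0.278, 0.004], [-0.005, -0.003, -1.0]]
wrist_force: [-0.1, -0.3, -1.4]
gripper_width: 0.463
gripper_force: 30.0
0.4629922641135471 29.995978499064222 [0.5940112  0.36503297 0.33100561] [-0.08039733 -0.27061504 -1.44458669]
```

View pics/w3.png

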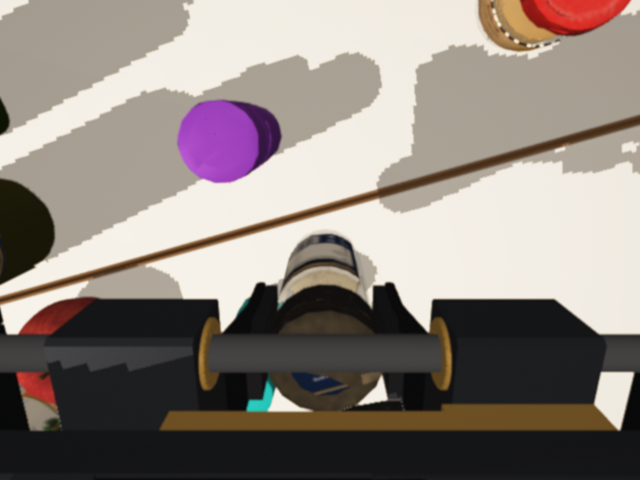

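The jar is held: opening 40 mm, grip force 30 N. I'll raise it clear of the neighbours and go to the pre-insertion point.

```bash
python3 -m creep '[[-1,0,0,-50,0,0,0],[-1,0,0,-50,0,0,0],[-1,0,0,-50,0,0,0],[-1,0,0,-50,0,0,0]]'
python3 -c "
from h import *
go(.4674,.1088,.385,164)"
```

```text
time_s: 7.03
tcp_pos: [0.5936, 0.3648, 0.3774]
ee_rot: [[-0.278, -0.961, -0.0], [-0.961, 0.278, 0.001], [-0.0, 0.001, -1.0]]
wrist_force: [-0.0, -0.4, -1.8]
gripper_width: 0.463
gripper_force: 30.0
shift [281.   50.   -7.7] turn_z -0.1 from [0.5936 0.3648 0.3774] yaw 163.9 t 7.03
```

```bash
python3 -m creep '[[-1,30,5,-8,0,0,0],[-1,70,12,-8,0,0,0],[-1,110,20,-8,0,0,0],[-1,150,27,-8,0,0,0],[-1,190,34,-8,0,0,0],[-1,230,41,-8,0,0,0],[-1,260,46,-8,0,0,0],[-1,280,50,-8,0,0,0]]'
python3 -m creep '[[-1,0,0,0,0,0,0],[-1,0,0,0,0,0,0],[-1,0,0,0,0,0,0],[-1,0,0,0,0,0,0]]'
python3 - <<'E'
from fit import *
E=pose(); p,d=vision.capture("wrist"); W=cloud("wrist",d); save("w4",p); np.save("w4.npy",W); np.save("E4.npy",E); print(E[:3,3])
hsv=cv2.cvtColor(p,cv2.COLOR_RGB2HSV).astype(int)
o=(hsv[...,0]>5)&(hsv[...,0]<20)&(hsv[...,1]>190)&(hsv[...,2]>140); o[290:]=0
nn,L,st,ce=cv2.connectedComponentsWithStats(o.astype(np.uint8))
for i in range(1,nn):
    if st[i,4]>60: print("lip",ce[i].round(1),st[i],np.nanmedian(W[L==i],0).round(4),ray(E,ce[i],.047)[0].round(4))
top=((hsv[...,0]<8)|(hsv[...,0]>172))&(hsv[...,1]>170)&(hsv[...,2]>90)&(W[...,2]>.095)&(W[...,2]<.115); X=W[top]
print("bar",len(X),X.mean(0).round(4),cv2.minAreaRect(X[:,:2].astype(np.float32)*1000))
E
```

```text
time_s: 7.7
tcp_pos: [0.4656, 0.107, 0.3839]
ee_rot: [[-0.28, -0.96, -0.004], [-0.96, 0.28, -0.002], [0.003, 0.004, -1.0]]
wrist_force: [0.2, -0.4, -1.0]
gripper_width: 0.461
gripper_force: 30.0
time_s: 8.03
tcp_pos: [0.4684, 0.1105, 0.385]
ee_rot: [[-0.277, -0.961, -0.001], [-0.961, 0.277, -0.0], [0.001, 0.001, -1.0]]
wrist_force: [0.4, -0.7, -0.5]
gripper_width: 0.463
gripper_force: 30.0
[0.46841379 0.11050129 0.38501934]
lip [230.5 191.7] [211 176  40  31 470] [0.533  0.0681 0.0459] [0.532 0.068 0.047]
lip [234.9 245.1] [217 231  37  30 592] [0.5446 0.1105 0.0455] [0.5432 0.1098 0.047 ]
bar 0 [nan nan nan] ((0.0, 0.0), (0.0, 0.0), 0.0)<stdin>:9: RuntimeWarning: Mean of empty slice.
  ret = um.true_divide(
```

View pics/w4.png

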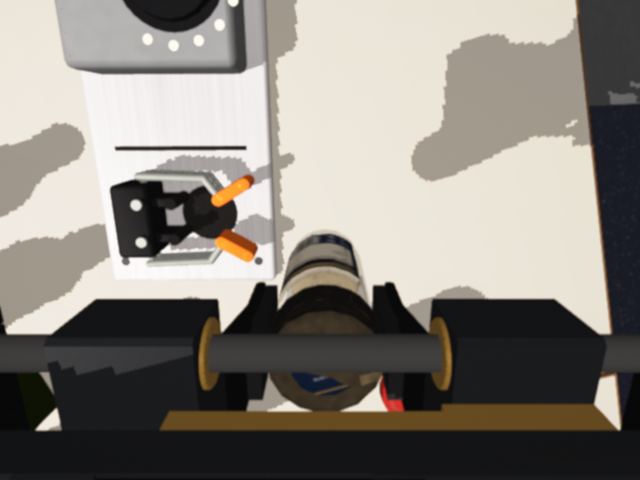

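The picture shows the clip on the left, with lips at (232,190) and (236,246), seat disc at (208,213) and bolts at (136,205) and (141,242). The jar hangs upright in the fingers at (325,350).

Run:
```python
from fit import *
E=np.load("E4.npy"); W=np.load("w4.npy")
a=np.radians(-16); ex=np.array([np.cos(a),np.sin(a)]); ey=np.array([-ex[1],ex[0]])
q=ray(E,[(136,205),(141,242)],.052); d=ray(E,[(208.5,213.5)],.012); l=np.array([[.5325,.068],[.544,.110]])
for n,X in(("bolts",q[:,:2]),("disc",d[:,:2]),("lips",l)): print(n,X.mean(0).round(4),"ex",(X@ex).mean().round(4),"ey",(X@ey).mean().round(4))
# deck front edge
pts=[(np.where(W[v,240:300,2]>.006)[0][-1]+240.5,v) for v in range(80,180)]
X=ray(E,pts,.012)[:,:2]; print("front ex",np.median(X@ex),cv2.fitLine(X.astype(np.float32),2,0,.001,.001).ravel())
s=r.sense()["tcp_pos"]; print("tcp ex ey",s[:2]@ex,s[:2]@ey)
```

```text
bolts [0.6079 0.0713] ex 0.5647 ey 0.2361
disc [0.5663 0.0844] ex 0.5211 ey 0.2372
lips [0.5382 0.089 ] ex 0.4929 ey 0.2339
front ex 0.46466714703564815 [0.2723241  0.9622056  0.49267694 0.03238632]
tcp ex ey 0.4197900618455464 0.2354549810664441
```

```bash
python3 -m creep '[[-1,0,0,25,0,0,0],[-1,0,0,60,0,0,0],[-1,0,0,90,0,0,0],[-1,0,0,110,0,0,0],[-1,0,0,120,0,0,0],[-1,0,0,123,0,0,0],[-1,0,0,123,0,0,0],[-1,0,0,123,0,0,0]]'
python3 -m creep '[[-1,0,0,0,0,0,0],[-1,0,0,0,0,0,0],[-1,0,0,0,0,0,0],[-1,0,0,0,0,0,0]]'
python3 - <<'E'
from h import *
s=r.sense(); a=np.radians(-16); ex=np.array([np.cos(a),np.sin(a)]); ey=np.array([-ex[1],ex[0]]); t=s["tcp_pos"]
print(t, t[:2]@ex,t[:2]@ey, s["wrist_force"]); go(*(.44*ex+.2355*ey),.262,164)
E
```

```text
time_s: 8.75
tcp_pos: [0.4686, 0.1104, 0.2631]
ee_rot: [[-0.277, -0.961, 0.001], [-0.961, 0.277, 0.0], [-0.0, -0.001, -1.0]]
wrist_force: [0.1, 0.2, -1.1]
gripper_width: 0.459
gripper_force: 30.0
time_s: 9.08
tcp_pos: [0.468, 0.1098, 0.2634]
ee_rot: [[-0.278, -0.961, 0.001], [-0.961, 0.278, 0.001], [-0.001, -0.001, -1.0]]
wrist_force: [0.8, 0.1, -0.6]
gripper_width: 0.465
gripper_force: 30.0
[0.46803164 0.10978192 0.26338861] 0.4196408880788785 0.23453616097102453 [ 0.77623843  0.13973274 -0.64845535]
shift [ -1.  -20.4   1.4] turn_z -0.1 from [0.468  0.1098 0.2634] yaw 163.9 t 9.08
```

```bash
python3 -m creep '[[-1,-1,-10,1,0,0,0],[-1,-1,-20,1,0,0,0],[-1,-1,-30,1,0,0,0],[-1,-1,-38,1,0,0,0],[-1,-1,-44,1,0,0,0],[-1,-1,-48,1,0,0,0],[-1,-1,-50,1,0,0,0],[-1,-1,-50,1,0,0,0]]'
python3 -m creep '[[-1,0,-4,0,0,0,0],[-1,0,-8,0,0,0,0],[-1,0,-12,0,0,0,0],[-1,0,-16,0,0,0,0],[-1,0,-20,0,0,0,0],[-1,0,-24,0,0,0,0],[-1,0,-27,0,0,0,0],[-1,0,-30,0,0,0,0]]'
python3 -m creep '[[-1,0,-2,0,0,0,0],[-1,0,-4,0,0,0,0],[-1,0,-6,0,0,0,0],[-1,0,-8,0,0,0,0],[-1,0,-8,0,0,0,0],[-1,0,-8,0,0,0,0]]'
python3 - <<'E'
from h import *
s=r.sense(); a=np.radians(-16); ex=np.array([np.cos(a),np.sin(a)]); ey=np.array([-ex[1],ex[0]]); t=s["tcp_pos"]
print(t, t[:2]@ex,t[:2]@ey, s["wrist_force"])
E
```

```text
time_s: 9.75
tcp_pos: [0.5166, 0.0966, 0.2615]
ee_rot: [[-0.278, -0.96, -0.0], [-0.96, 0.278, -0.0], [0.0, 0.0, -1.0]]
wrist_force: [0.7, 0.6, -1.8]
gripper_width: 0.462
gripper_force: 30.0
time_s: 10.42
tcp_pos: [0.5453, 0.0884, 0.2615]
ee_rot: [[-0.278, -0.961, -0.0], [-0.961, 0.278, -0.0], [0.0, 0.0, -1.0]]
wrist_force: [-2.0, 0.7, -1.2]
gripper_width: 0.463
gripper_force: 30.0
time_s: 10.92
tcp_pos: [0.5534, 0.0863, 0.262]
ee_rot: [[-0.278, -0.961, 0.002], [-0.961, 0.278, 0.0], [-0.001, -0.002, -1.0]]
wrist_force: [0.6, -0.6, -3.1]
gripper_width: 0.462
gripper_force: 30.0
[0.55338871 0.08630666 0.26202865] 0.508162032456681 0.2354978898410212 [ 0.56457464 -0.55923172 -3.11863863]
```

```bash
python3 -m creep '[[-1,0,-2,0,0,0,0],[-1,0,-4,0,0,0,0],[-1,0,-6,0,0,0,0],[-1,0,-8,0,0,0,0],[-1,0,-8,0,0,0,0],[-1,0,-8,0,0,0,0]]'
python3 -m creep '[[-1,0,-1,0,0,0,0],[-1,0,-2,0,0,0,0],[-1,0,-2,0,0,0,0]]'
python3 -m creep '[[-1,0,-1,0,0,0,0],[-1,0,-2,0,0,0,0],[-1,0,-2,0,0,0,0]]'
python3 - <<'E'
from h import *
s=r.sense(); a=np.radians(-16); ex=np.array([np.cos(a),np.sin(a)]); ey=np.array([-ex[1],ex[0]]); t=s["tcp_pos"]
print(t, t[:2]@ex,t[:2]@ey, s["wrist_force"])
E
```

```text
time_s: 11.42
tcp_pos: [0.561, 0.0841, 0.2619]
ee_rot: [[-0.278, -0.961, 0.002], [-0.961, 0.278, 0.0], [-0.001, -0.002, -1.0]]
wrist_force: [2.3, -0.6, -1.8]
gripper_width: 0.459
gripper_force: 30.0
time_s: 11.67
tcp_pos: [0.5625, 0.0835, 0.2618]
ee_rot: [[-0.278, -0.961, 0.0], [-0.961, 0.278, 0.0], [-0.0, -0.0, -1.0]]
wrist_force: [1.1, -0.0, -1.0]
gripper_width: 0.464
gripper_force: 30.0
time_s: 11.92
tcp_pos: [0.5641, 0.0829, 0.2617]
ee_rot: [[-0.278, -0.961, -0.001], [-0.961, 0.278, -0.0], [0.001, 0.001, -1.0]]
wrist_force: [-0.1, -0.5, -0.3]
gripper_width: 0.465
gripper_force: 30.0
[0.56413695 0.08286239 0.26166429] 0.519443270904939 0.23514966224233136 [-0.13556428 -0.47630729 -0.33712422]
```

```bash
python3 -m creep '[[-1,0,-1,0,0,0,0],[-1,0,-1,0,0,0,0],[-1,0,-1,0,0,0,0]]'
python3 -m creep '[[-1,0,-1,0,0,0,0],[-1,0,-1,0,0,0,0],[-1,0,-1,0,0,0,0]]'
```

```text
time_s: 12.17
tcp_pos: [0.5647, 0.0825, 0.2615]
ee_rot: [[-0.278, -0.961, -0.002], [-0.961, 0.278, -0.001], [0.001, 0.002, -1.0]]
wrist_force: [-3.4, -0.6, 0.2]
gripper_width: 0.46
gripper_force: 30.0
time_s: 12.42
tcp_pos: [0.5653, 0.0821, 0.2613]
ee_rot: [[-0.278, -0.961, -0.004], [-0.961, 0.278, -0.001], [0.002, 0.003, -1.0]]
wrist_force: [-4.2, 0.1, 0.6]
gripper_width: 0.459
gripper_force: 30.0
```

It's against the posts (about -4 N). I'll lower it slightly, let go, and rise straight up.

```bash
python3 -m creep '[[-1,0,1,1,0,0,0],[-1,0,1,2,0,0,0],[-1,0,1,2,0,0,0],[0.2,0,1,2,0,0,0],[1,0,1,2,0,0,0],[1,0,1,2,0,0,0],[1,0,1,2,0,0,0],[1,0,1,2,0,0,0]]'
python3 -m creep '[[1,0,0,0,0,0,0],[1,0,0,0,0,0,0],[1,0,0,0,0,0,0],[1,0,0,-20,0,0,0],[1,0,0,-60,0,0,0],[1,0,0,-100,0,0,0],[1,0,0,-140,0,0,0],[1,0,0,-140,0,0,0]]'
python3 -m creep '[[1,40,0,0,0,0,0],[1,40,0,0,0,0,0],[1,40,0,0,0,0,0],[1,40,0,0,0,0,0],[1,40,0,0,0,0,0]]'
python3 - <<'E'
from fit import *
E=pose(); p,d=vision.capture("wrist"); W=cloud("wrist",d); save("w5",p); np.save("w5.npy",W); np.save("E5.npy",E); print(E[:3,3])
a=np.radians(-16); ex=np.array([np.cos(a),np.sin(a)]); ey=np.array([-ex[1],ex[0]])
hsv=cv2.cvtColor(p,cv2.COLOR_RGB2HSV).astype(int)
o=(hsv[...,0]>5)&(hsv[...,0]<20)&(hsv[...,1]>190)&(hsv[...,2]>140)
nn,L,st,ce=cv2.connectedComponentsWithStats(o.astype(np.uint8))
for i in range(1,nn):
    if st[i,4]>60: print("lip",ce[i].round(1),st[i],np.nanmedian(W[L==i],0).round(4))
top=((hsv[...,0]<8)|(hsv[...,0]>172))&(hsv[...,1]>170)&(hsv[...,2]>90)&(W[...,2]>.095)&(W[...,2]<.115); X=W[top]
if len(X): print("bar",len(X),X.mean(0).round(4),cv2.minAreaRect(X[:,:2].astype(np.float32)*1000), X[:,:2].mean(0)@ex,X[:,:2].mean(0)@ey)
m=(W[...,2]>.108)&(W[...,2]<.125); m[340:]=0; X=W[m]; c,rad=cv2.minEnclosingCircle(X[:,:2].astype(np.float32)); c=np.array(c); print("cap",len(X),c,rad,c@ex,c@ey,np.median(X[:,2]))
E
```

```text
time_s: 13.08
tcp_pos: [0.5658, 0.0829, 0.2599]
ee_rot: [[-0.278, -0.961, 0.002], [-0.961, 0.278, 0.001], [-0.001, -0.001, -1.0]]
wrist_force: [-0.7, -0.4, -0.5]
gripper_width: 0.751
gripper_force: 0.0
time_s: 13.75
tcp_pos: [0.5669, 0.0829, 0.4094]
ee_rot: [[-0.276, -0.961, 0.018], [-0.961, 0.276, 0.004], [-0.009, -0.016, -1.0]]
wrist_force: [0.6, 1.0, 0.3]
gripper_width: 0.995
gripper_force: 0.0
time_s: 14.17
tcp_pos: [0.5544, 0.0446, 0.3994]
ee_rot: [[-0.278, -0.961, -0.0], [-0.961, 0.278, -0.0], [0.0, 0.0, -1.0]]
wrist_force: [-0.0, -0.6, -0.8]
gripper_width: 0.997
gripper_force: 0.0
[0.55437582 0.04461677 0.39941166]
lip [357.  232.8] [340 221  35  25 373] [0.5326 0.0659 0.046 ]
lip [361.7 291.3] [353 282  19  18 204] [0.5424 0.1184 0.0459]
bar 1811 [ 0.5203 -0.0797  0.1015] ((518.708251953125, -79.97319793701172), (14.155466079711914, 47.403587341308594), 74.02540588378906) 0.522076711072193 0.06679474556207458
cap 2625 [0.56478846 0.08338311] 0.020671945065259933 0.5199260127818547 0.23582979066716106 0.11656642025750896
```

View pics/w5.png

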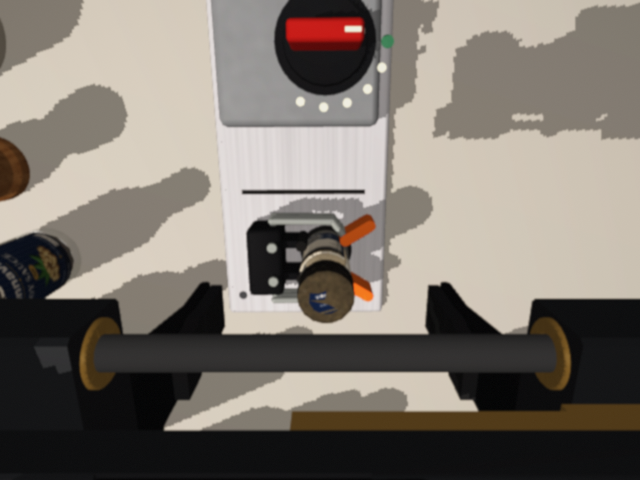

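The picture shows the jar upright in the clip with the lips closed in front, at (357,233) and (362,291). The cap centre is at the seat, its top at 0.1166. The dial is at home, bar at (325,33). On to the dial: turn the tool -90° about z so the fingers close across the bar.

```bash
python3 -c "
from h import *
go(.5187,-.080,.390,254)"
python3 -m creep '[[1,30,7,0,0,0,-7],[1,60,14,0,0,0,-14],[1,90,21,0,0,0,-21],[1,110,24,0,0,0,-28],[1,130,-1,0,0,0,-35],[1,130,-1,0,0,0,-42],[1,130,-1,0,0,0,-49],[1,130,-1,0,0,0,-56]]'
python3 -c "
from h import *
go(.5187,-.080,.390,254)"
```

```text
shift [129.8  -0.3   9.4] turn_z -90.1 from [0.5544 0.0448 0.3993] yaw 163.9 t 14.22
time_s: 14.88
tcp_pos: [0.5195, -0.081, 0.3993]
ee_rot: [[0.645, -0.764, -0.001], [-0.764, -0.645, -0.0], [-0.0, 0.001, -1.0]]
wrist_force: [-0.3, 0.4, -0.6]
gripper_width: 0.996
gripper_force: 0.0
shift [-1.3 -0.   9.3] turn_z -33.8 from [ 0.5195 -0.081   0.3993] yaw -139.8 t 14.88
```

```bash
python3 -m creep '[[1,0,0,10,0,0,-7],[1,0,0,40,0,0,-14],[1,0,0,70,0,0,-21],[1,0,0,90,0,0,-28],[1,0,0,90,0,0,-34],[1,0,0,90,0,0,-34],[1,0,0,90,0,0,-34],[1,0,0,90,0,0,-34]]'
python3 - <<'E'
from h import *
s=r.sense(); print(s["joints"].round(1)); go(.5187,-.080,.256,254)
E
```

```text
time_s: 15.55
tcp_pos: [0.5196, -0.0806, 0.3103]
ee_rot: [[0.96, -0.279, 0.002], [-0.279, -0.96, 0.0], [0.001, -0.0, -1.0]]
wrist_force: [-0.4, 0.4, -0.1]
gripper_width: 1.001
gripper_force: 0.0
[  8.9  17.7 -21.1   0.  -51.1  64.9]
shift [-1.1 -0.3 54.3] turn_z -0.2 from [ 0.5196 -0.0806  0.3103] yaw -106.2 t 15.55
```

```bash
python3 -m creep '[[1,-1,0,20,0,0,0],[1,-1,0,35,0,0,0],[1,-1,0,46,0,0,0],[1,-1,0,52,0,0,0],[1,-1,0,54,0,0,0],[1,-1,0,54,0,0,0],[1,-1,0,54,0,0,0],[1,-1,0,54,0,0,0]]'
python3 -m creep '[[0,0,0,0,0,0,0],[0,0,0,0,0,0,0],[0,0,0,0,0,0,0],[-0.4,0,0,0,0,0,0],[-0.6,0,0,0,0,0,0],[-1,0,0,0,0,0,0],[-1,0,0,0,0,0,0],[-1,0,0,0,0,0,0]]'
python3 -m creep '[[-1,0,0,0,0,0,0],[-1,0,0,0,0,0,0],[-1,0,0,0,0,0,0],[-1,0,0,0,0,0,0]]'
python3 -c "
from h import *
s=r.sense();print(s['wrist_force'],s['moment']);go(.5187,-.080,.256,254)"
```

```text
time_s: 16.22
tcp_pos: [0.5184, -0.0806, 0.2567]
ee_rot: [[0.961, -0.278, 0.002], [-0.278, -0.961, 0.0], [0.002, -0.001, -1.0]]
wrist_force: [0.1, 0.6, 0.1]
gripper_width: 1.002
gripper_force: 0.0
time_s: 16.88
tcp_pos: [0.518, -0.0806, 0.2557]
ee_rot: [[0.961, -0.278, -0.0], [-0.278, -0.961, 0.0], [-0.0, 0.0, -1.0]]
wrist_force: [-0.5, -0.7, 0.7]
gripper_width: 0.483
gripper_force: 0.0
time_s: 17.22
tcp_pos: [0.5182, -0.0804, 0.2558]
ee_rot: [[0.961, -0.278, 0.001], [-0.278, -0.961, 0.001], [0.001, -0.001, -1.0]]
wrist_force: [-0.4, 16.0, 2.0]
gripper_width: 0.173
gripper_force: 7.6
[-0.36305493 15.98294098  1.99370219] [4.75569003 0.30640503 0.04797343]
shift [ 0.4 -0.5 -0.2] turn_z -0.2 from [ 0.5182 -0.0804  0.2558] yaw -106.2 t 17.22
```

```bash
python3 -m creep '[[-1,0,0,0,0,0,0],[-1,0,0,0,0,0,0],[-1,0,0,0,0,0,0],[-1,0,0,0,0,0,0]]'
python3 -c "
from h import *
s=r.sense();print(s['wrist_force'],s['moment']);go(.5187,-.080,.256,254)"
```

```text
time_s: 17.55
tcp_pos: [0.5183, -0.0797, 0.2558]
ee_rot: [[0.961, -0.278, 0.001], [-0.278, -0.961, 0.001], [0.001, -0.002, -1.0]]
wrist_force: [-0.0, 5.4, -0.7]
gripper_width: 0.157
gripper_force: 30.0
[-4.79594809e-03  5.37923685e+00 -7.25203614e-01] [1.42463519 0.16282601 0.09282282]
shift [ 0.5  0.2 -0.2] turn_z -0.1 from [ 0.5183 -0.0797  0.2558] yaw -106.1 t 17.55
```

```bash
python3 -m creep '[[-1,0,-1,0,0,0,3],[-1,0,-1,0,0,0,8],[-1,0,-1,0,0,0,13],[-1,0,-1,0,0,0,18],[-1,0,-1,0,0,0,22],[-1,0,-1,0,0,0,24],[-1,0,-1,0,0,0,24],[-1,0,-1,0,0,0,24]]'
python3 -c "
from h import *
s=r.sense();print(s['wrist_force'],s['moment']);go(.5187,-.080,.256,254)"
```

```text
time_s: 18.22
tcp_pos: [0.5184, -0.0794, 0.2558]
ee_rot: [[0.765, -0.643, 0.0], [-0.643, -0.765, 0.0], [0.0, -0.001, -1.0]]
wrist_force: [-1.1, 1.3, -0.1]
gripper_width: 0.16
gripper_force: 30.0
[-1.14741984  1.30857239 -0.06417294] [0.6603695  0.12340471 0.10720732]
shift [ 0.6  0.3 -0.2] turn_z -24.1 from [ 0.5184 -0.0794  0.2558] yaw -130.1 t 18.22
```

Smooth so far; forces are small. Another 45° brings it to 69°.

```bash
python3 -m creep '[[-1,0,0,0,0,0,5],[-1,0,0,0,0,0,10],[-1,0,0,0,0,0,15],[-1,0,0,0,0,0,20],[-1,0,0,0,0,0,24],[-1,0,0,0,0,0,27],[-1,0,0,0,0,0,30],[-1,0,0,0,0,0,30]]'
python3 -m creep '[[-1,0,0,0,0,0,3],[-1,0,0,0,0,0,6],[-1,0,0,0,0,0,9],[-1,0,0,0,0,0,12],[-1,0,0,0,0,0,14],[-1,0,0,0,0,0,15],[-1,0,0,0,0,0,15],[-1,0,0,0,0,0,15]]'
python3 - <<'E'
from h import *
s=r.sense();print(s['wrist_force'],s['moment'],s['gripper_force']);go(.5187,-.080,.256,254)
a=np.radians(-16); ex=np.array([np.cos(a),np.sin(a)]); ey=np.array([-ex[1],ex[0]])
p,d=vision.capture("wrist"); save("w6",p)
p,d=vision.capture("side"); W=cloud("side",d); save("s6",p)
q,d=vision.capture("top"); T=cloud("top",d)
cv2.imwrite("pics/end.png",np.hstack([cv2.resize(p[190:310,230:370],(400,343)),cv2.resize(q[190:270,265:385],(400,343))])[...,::-1])
for n,X in (("side",W),("top",T)):
    for nm,(x,y) in dict(jar=(.565,.083)).items():
        m=(np.hypot(X[...,0]-x,X[...,1]-y)<.04)&(X[...,2]>.108)&(X[...,2]<.125); Y=X[m]; print(n,len(Y),np.median(Y,0) if len(Y) else "")
E
```

```text
time_s: 18.88
tcp_pos: [0.5184, -0.0794, 0.2558]
ee_rot: [[0.34, -0.94, 0.0], [-0.94, -0.34, 0.0], [-0.0, -0.001, -1.0]]
wrist_force: [0.1, 3.1, -0.2]
gripper_width: 0.159
gripper_force: 30.0
time_s: 19.55
tcp_pos: [0.5184, -0.0794, 0.2558]
ee_rot: [[0.086, -0.996, 0.001], [-0.996, -0.086, 0.0], [-0.0, -0.001, -1.0]]
wrist_force: [0.8, 4.4, 0.6]
gripper_width: 0.161
gripper_force: 30.0
[0.81272342 4.42588682 0.613571  ] [1.33036103 0.02894757 0.05856059] 29.999888576567173
shift [ 0.6 -0.2 -0.2] turn_z -69.0 from [ 0.5184 -0.0794  0.2558] yaw -175.0 t 19.55
side 118 [0.56400466 0.090267   0.11501799]
top 0
```

View pics/w6.png

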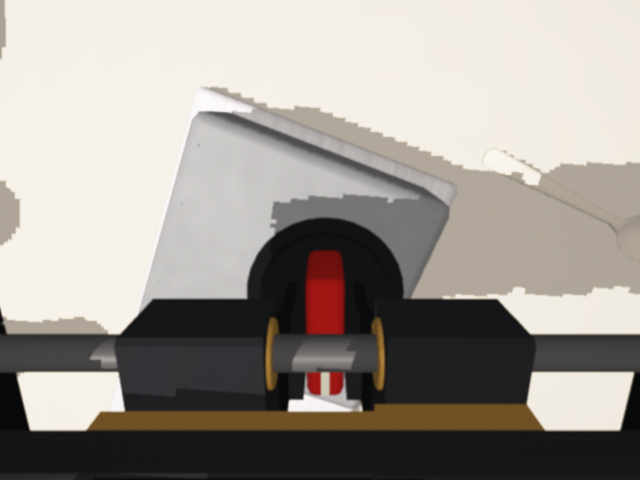

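View pics/end.png

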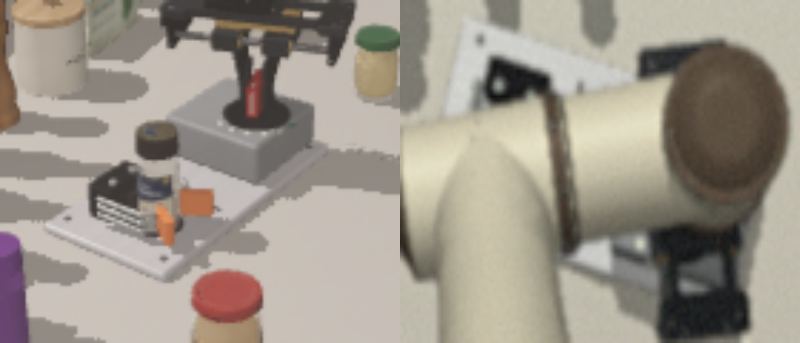

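The bar, at (325,320) in the wrist view, lies square between the pads after 69° (1.20 rad). The side view shows the jar upright in the closed clip. I'll hold briefly and hand in.

```bash
python3 -m creep '[[-1,0,0,0,0,0,0],[-1,0,0,0,0,0,0],[-1,0,0,0,0,0,0],[-1,0,0,0,0,0,0],[-1,0,0,0,0,0,0],[-1,0,0,0,0,0,0]]' && python3 -c "
from station import r
print(r.sense()['gripper_force']); print(r.finish_job())"
```

```text
time_s: 20.2
tcp_pos: [0.5184, -0.0794, 0.2558]
ee_rot: [[0.086, -0.996, 0.001], [-0.996, -0.086, 0.0], [-0.0, -0.001, -1.0]]
wrist_force: [0.1, 5.0, -1.2]
gripper_width: 0.159
gripper_force: 30.0
29.99995417892933
the job is handed in; nothing more can be done
None
```

I handed the job in at 20.2 s with the jar home in its closed clip and let go, and the dial still gripped after a 69° clockwise turn (1.20 rad, the third stop); the hand-in returned no verdict.

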